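# Slide the tall crate into its dock and shut the gate

## Robot

A 6-joint arm with a two-finger parallel gripper is mounted at the origin on the work surface. World frame = base frame: x ahead of the robot, y to its left, z up, the work surface at z = 0. Lengths are in m, angles in rad, forces in N, time in s.
With the tool pointing down it reaches from about 0.35 to 0.975 m from the base axis. Payload 4.9 kg.
Tool frame: the origin (TCP) lies midway between the tips of the shut fingers; the grasp point (between the pads) lies 19 mm behind it; x points along the fingers, y is the direction in which the jaws open and shut, and the axes are right-handed (so a half turn about x gives the same grasp; the last joint's range is limited). The gripper opens to 85 mm and grips with 20 to 120 N. Pads are 22 mm wide; open, the fingers measure 114 mm over their backs; the gripper's body (76 mm by 85 mm) begins 54 mm behind the grasp point. The pads swing forward as they close: fully open they stand 13 mm farther back than shut.
Start: joints at [-1.237, 0.053, 1.613, -0, 1.476, -0.119], TCP at [0.273, -0.562, 0.231] pointing down, gripper open.
Joint ranges: [-3.01, 3.01], [-1.01, 2.22], [0.06, 2.58], [-1.02, 4.17], [0.09, 2.62], [-3.14, 3.14]. Speed limits (rad/s): [2.57, 2.57, 3.14, 3.14, 3.14, 3.14].

## Interface

Orientations are given as a rotation vector (axis times angle).
In Python, from station import ctrl gives the robot as it stands.
- The arm moves only by the shell command python3 -m handwheel 'ROWS' [FORCE]. ROWS is JSON, a list of rows, each a list of 3 entries, a list of its own where there are three numbers: the finger opening in m, from 0 to 0.0854, then the shift along the tool's x, y, z in m, then the turn, a rotation vector about the tool's x, y, z in degrees. In form: [[claw, [dx, dy, dz], [ax, ay, az]], ...]. A call has 1 to 10 rows; each row shifts and turns the commanded pose from where the row before left it, along the tool's axes as they then stand; what a row does not reach is not made up. A row lasts 1/12 s, in which the tool goes at most 41.7 mm and 7.16 degrees, less where a joint would pass 70% of its speed; a pose out of reach is approached as far as the arm can. A call with a gripper value outside its range is refused whole. The fingers move at their own pace and stop on an object; FORCE is the grip in N (left out, the last holds). Time passes only in rows, so rows that do not move let the fingers close. It gives the time, the measured TCP pose, the force and the opening at its end, in the units of the state.
- ctrl.get_obs(): the state, without advancing time (a new reading comes with each control period).
- ctrl.get_image(name): name is "scene" or "side" or "wrist"; returns the picture (480x640x3 uint8, red, green, blue); there is no depth.
- ctrl.camera_params(name): a dict with "vertical_fov" (degrees; the focal length in pixels is half the picture's height over the tangent of half this angle, whatever the lens; pixels are square), "cx", "cy" (the principal point, pixels), "D" ([k1, k2, p1, p2, k3] as OpenCV has them; the pictures are not rectified), "rvec" (rotation vector, rad) and "tvec" (3), from world to camera coordinates, as OpenCV has them; the wrist camera has in their place "T_tool_cam" (4x4, takes a point from camera to tool coordinates, whose origin is the TCP and whose axes are the tool frame's). Camera axes: x right, y down, z forward; pixel columns grow to the right and rows downward; lengths in m; the calibration is good to about 2 mm. A picture is of the moment at which its call begins: read the wrist's pose just before it. camera_params takes no time and is no camera call.
- ctrl.finish_job(): hands the job in, once; it reports no verdict.
Trained networks look in the newest picture that a camera, given by its name, has taken for a name from the list of things; names that differ only in an ending like _2 or _b are one class to them, and where a whole thing is asked for, a point or a joint stands for the part that bears it (a point fixed in the world has none). Each returns a list of dicts, best first, with "score" (0 to 1); they miss things now and then, are a little off and sometimes report something else, mostly with a low value. They report only what shows in the picture. A call takes as long as a camera call.
- ctrl.look_for(thing, camera): "box" ([centre column, centre row, width, height] in pixels, round what is visible of it).
- ctrl.silhouettes(thing, camera): "mask" (480x640 bool, what is visible of it) and "box" ([centre column, centre row, width, height] in pixels, round what is visible of it).
- ctrl.tip_of(thing, camera): "centre" ([row, column] in pixels: a listed point, or the origin of a listed thing).
The state is a dict: "t": time; "q": joint angles; "dq": joint speeds; "effort": joint torques, N m; "tool_pos": TCP position; "tool_rot": TCP orientation; "contact_force": force on the tool from outside, world axes, zero at the start; "wrist_torque": the same for the moment, N m; "opening": finger opening in m.
Only numpy, scipy, OpenCV 4.12 (cv2) and the standard library are available. Lean on these libraries where they do the work, as an engineer would, in place of code of your own. Each camera call takes 0.05 s, during which the arm holds its last target.

## Task

Push the tall crate of mortar cubes, low near its base so that it slides along the bench and does not tip, into the open mouth of the steel dock until it stands square and fully home against the dock's end stop. Then push the dock's swing gate fully shut behind it. Nothing is to be gripped: use the outside of the fingers, do not lift the crate or handle it higher up, and leave the bowls, the sieve and the jar where they are.

Things in the scene. Friction and masses are not known exactly. Their poses are not given: they have to be found in the camera images.
- crate: tall plywood crate, steel corners, full of mortar cubes, 1.1 to 1.75 kg: 140 mm along x, 80 along y, 190 high (bar handle on top to 230). Origin: centre of underside. Push its 140 mm wide face that looks to the dock's -y, 20 to 40 mm above the bench; above 50 mm it may tip (friction 0.5 to 0.75). Lean the fingers towards it, about 40 degrees, so that the gripper's body clears it
- dock: low dark steel frame fixed to the bench, open to its -y. Origin: on the bench, middle of the end stop's inner face. Stop 240 mm wide, 40 high, 20 thick. Side rails 35 high, inner faces at x = -95 and +95, from the stop to y = -85; the -x rail has a flare to y = -116. The crate enters along +y and is home when its origin is at y = -40, its x along the dock's x, anywhere between the rails
- gate (a joint): swing gate angle, rad: 0 shut (arm along the dock's -x, 10 mm behind a crate that is home), 1.57 open (arm along the dock's -y), 2.0 open stop; starts at 1.5 to 1.85. It stays where it is left; 1 to 2 N at its pad moves it. Arm: aluminium bar 115 mm long, 16 thick, 20 to 50 mm above the bench
- pad (a point): middle of the outer face of the black push pad near the gate's free end: a block 34 mm along the arm, standing 36 mm out from it, 20 to 50 mm above the bench. The point is 98 mm along the arm from the hinge axis, 44 mm out from the arm's middle line, 35 mm up. Axes turn with the gate: +y is the way to push to shut it, +x runs along the arm to the post; shut, they are the dock's
- bowl_a: bystander: steel bowl, 116 mm across, 42 mm high; origin at the centre of its underside
- bowl_b: bystander: steel bowl, 110 mm across, 42 mm high; origin at the centre of its underside
- bowl_c: bystander: steel bowl, 120 mm across, 42 mm high; origin at the centre of its underside
- sieve: bystander: small brass sieve ring, 100 mm across, 42 mm high; origin at the centre of its underside
- jar: bystander: amber glass jar, 68 mm across, 100 mm high; origin at the centre of its underside
- gate_hinge (a point): the gate's upright hinge axis, at the foot of its post (54 mm high) on the bench, at x = 105, y = -98 mm in the dock's frame; its axes are the dock's

How it is judged:
On the way, in this order (a step that is already met when the one before it is completed fails the run):
1. the crate stands home against the end stop, the gate still open (y of crate in the frame of dock above -0.052 m and angle between the x axis of crate and the x axis of dock, either way round below 0.12 rad and value of joint gate above 0.3 rad), for 0.2 s.
2. the gate is shut behind the crate (value of joint gate below 0.1 rad), for 0.2 s.
At the end, for the whole second after the job is handed in: The crate stands upright and still on the bench between the dock's rails, within 8 mm of touching the end stop and within 5 degrees of square to it, and the gate is shut to within 0.1 rad (y of crate in the frame of dock between -0.048 and -0.03 m and x of crate in the frame of dock between -0.04 and 0.04 m and angle between the x axis of crate and the x axis of dock, either way round below 0.09 rad and angle between crate's own z axis and vertical below 0.05 rad and height (world z) of crate below 0.006 m and linear speed of crate below 0.01 m/s and value of joint gate below 0.1 rad).
It fails at once if the crate is tipped: it leans more than 8 degrees (angle between crate's own z axis and vertical above 0.14 rad).
It fails at once if the crate is lifted off the bench (height (world z) of crate above 0.012 m).
It fails at once if the fingers press on the crate, or hold it, high up instead of near its base (contact force between the fingers and crate above 1.5 N and height (world z) of the grasp point above 0.1 m).
It fails at once if a bystander is pushed more than 30 mm out of place (distance of any of bowl_a, bowl_b, bowl_c, sieve, jar from where it was at the start of the episode above 0.03 m).
It also fails if it takes over 61 s, if anything falls off the work surface, if the arm or the gripper's body presses on something with over 40 N, if the wrist force passes 120 N, or if a joint passes its speed limit or range.

## Working session

There is one attempt and no reset: what is moved stays moved. The work goes in short steps, Python scripts to look and compute and a shell command to move; the robot and the scene stay as the last step left them, time stands still between calls to the robot, and variables do not carry over. Pictures are saved under pics/ and viewed, and the job is handed in when it is done.

```bash
ls; mkdir -p pics; python3 - <<'E'
from station import ctrl
import cv2,numpy as np
o=ctrl.get_obs();print(o)
for n in ["scene","side","wrist"]:
    im=ctrl.get_image(n);cv2.imwrite(f"pics/{n}0.png",im[:,:,::-1]);p=ctrl.camera_params(n);print(n,p)
    for t in ["crate","dock","gate","pad","gate_hinge","bowl_a","sieve","jar"]:
        try:print(t,[(np.round(d['score'],2),np.round(d['centre'],1)) for d in ctrl.tip_of(t,n)][:4])
        except Exception as e:print(t,e)
E
```

```text
pics
{'t': 0.0, 'q': array([-1.23701475e+00,  5.33661583e-02,  1.61432181e+00,  2.98317716e-06,
        1.47595828e+00, -1.18992852e-01]), 'dq': array([-0.00017278, -0.00017097, -0.00150788,  0.00194298,  0.00088298,
        0.00057272]), 'effort': array([-1.09820874e-03, -3.93682158e+01, -3.70177495e+01, -2.22439189e-04,
        6.98784730e-03,  2.48194596e-05]), 'tool_pos': array([ 0.27321325, -0.56142732,  0.23004062]), 'tool_rot': array([ 1.9706397 ,  0.45602402, -1.97107891]), 'contact_force': array([0.22531378, 0.34291417, 0.5042845 ]), 'wrist_torque': array([ 0.0147496 , -0.01553032,  0.01812809]), 'opening': 0.08535944645439872}
scene {'vertical_fov': 42.15159434804004, 'cx': 327.14467497659564, 'cy': 233.52877194374568, 'D': array([-0.013994,  0.      ,  0.      ,  0.      ,  0.      ]), 'rvec': array([ 1.39790623,  2.15652796, -0.86391517]), 'tvec': array([ 0.16373098, -0.36556846,  1.60525599])}
crate [(np.float64(0.76), array([198.7, 303.2]))]
dock [(np.float64(0.88), array([225.6, 395.3]))]
gate it knows: bowl, crate, dock, gate_hinge, jar, pad, sieve
pad [(np.float64(0.
[... 1049 characters left out ...]
jar [(np.float64(0.96), array([206.4, 281.2]))]
wrist {'vertical_fov': 70.02416700613715, 'cx': 323.3826775070409, 'cy': 238.4776480198352, 'D': array([-0.04225565,  0.        ,  0.        ,  0.        ,  0.        ]), 'T_tool_cam': array([[ 1.54196018e-04, -2.84573825e-01,  9.58654116e-01,
        -1.41874526e-01],
       [ 9.99999816e-01, -5.19221289e-04, -3.14975727e-04,
        -5.26452041e-04],
       [ 5.87387473e-04,  9.58653988e-01,  2.84573692e-01,
        -7.17613701e-02],
       [ 0.00000000e+00,  0.00000000e+00,  0.00000000e+00,
         1.00000000e+00]])}
crate []
dock []
gate it knows: bowl, crate, dock, gate_hinge, jar, pad, sieve
pad []
gate_hinge []
bowl_a []
sieve []
jar []
```

View pics/scene0.png

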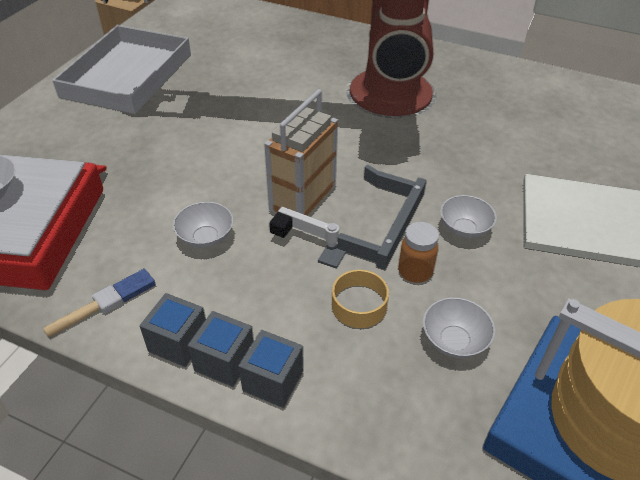

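View pics/side0.png

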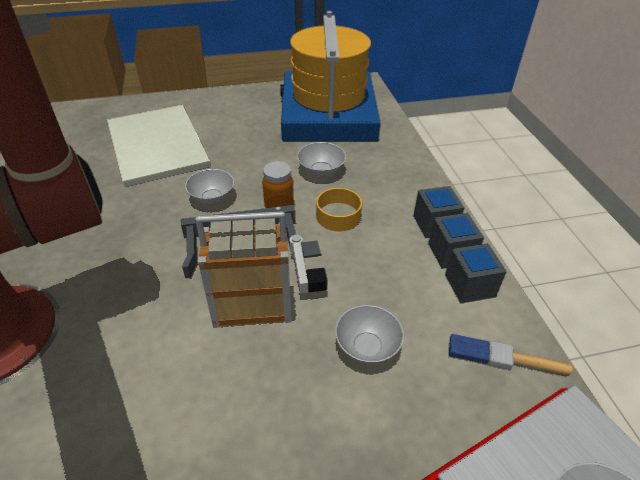

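```bash
cat > h.py <<'E'
from station import ctrl
import cv2,numpy as np
from scipy.spatial.transform import Rotation as R
def K(p):
    f=240/np.tan(np.radians(p['vertical_fov']/2));return np.array([[f,0,p['cx']],[0,f,p['cy']],[0,0,1]])
P={n:ctrl.camera_params(n) for n in ["scene","side"]}
def ray(n,col,row):
    p=P[n];u=cv2.undistortPoints(np.array([[[col,row]]],float),K(p),p['D'])[0,0]
    Rm=R.from_rotvec(p['rvec']).as_matrix();return -Rm.T@p['tvec'],Rm.T@np.array([u[0],u[1],1])
def onplane(n,col,row,z):
    c,d=ray(n,col,row);return c+d*(z-c[2])/d[2]
def proj(n,X):
    p=P[n];return cv2.projectPoints(np.array(X,float).reshape(-1,3),p['rvec'],p['tvec'],K(p),p['D'])[0][:,0]
def tri(a,b):
    A=[];B=[]
    for n,c in(("scene",a),("side",b)):
        o,d=ray(n,*c);d/=np.linalg.norm(d);M=np.eye(3)-np.outer(d,d);A.append(M);B.append(M@o)
    return np.linalg.solve(sum(A),sum(B))
E
python3 - <<'E'
from h import *
for n,L in {"scene":dict(crate=(303.2,198.7,0),dock=(395.3,225.6,0),pad=(274.9,229.9,.035),hinge=(330.1,241.4,0),b1=(209.9,237.2,0),b2=(454.5,338.7,0),b3=(462.4,228.6,0),sieve=(362.3,305.5,0),jar=(414.2,268.4,0)),
 "side":dict(crate=(252.1,306.4,0),pad=(326.2,279.2,.035),hinge=(296,256.8,0),b1=(318.7,170,0),b2=(211.1,193.8,0),b3=(366.8,344.1,0),sieve=(338.8,219.4,0),jar=(281.2,206.4,0))}.items():
    for k,v in L.items(): print(n,k,onplane(n,*v).round(3))
E
```

```text
scene crate [ 0.464 -0.031  0.   ]
scene dock [ 0.458  0.173 -0.   ]
scene pad [ 0.601 -0.026  0.035]
scene hinge [0.554 0.07  0.   ]
scene b1 [ 0.643 -0.15   0.   ]
scene b2 [0.677 0.358 0.   ]
scene b3 [0.409 0.3   0.   ]
scene sieve [0.676 0.186 0.   ]
scene jar [0.552 0.244 0.   ]
side crate [ 0.46  -0.034  0.   ]
side pad [ 0.602 -0.027  0.035]
side hinge [0.563 0.074 0.   ]
side b1 [0.673 0.354 0.   ]
side b2 [0.407 0.314 0.   ]
side b3 [ 0.646 -0.158  0.   ]
side sieve [0.677 0.167 0.   ]
side jar [0.56  0.236 0.   ]
```

```bash
python3 - <<'E'
import cv2
a=cv2.imread('pics/scene0.png')[80:280,240:440];cv2.imwrite('pics/z1.png',cv2.resize(a,(800,600)[:1]*1+(800,) if 0 else (600,600),interpolation=cv2.INTER_CUBIC))
a=cv2.imread('pics/side0.png')[190:340,170:345];cv2.imwrite('pics/z2.png',cv2.resize(a,(700,600),interpolation=cv2.INTER_CUBIC))
E
```

```text
(no output)
```

View pics/z1.png

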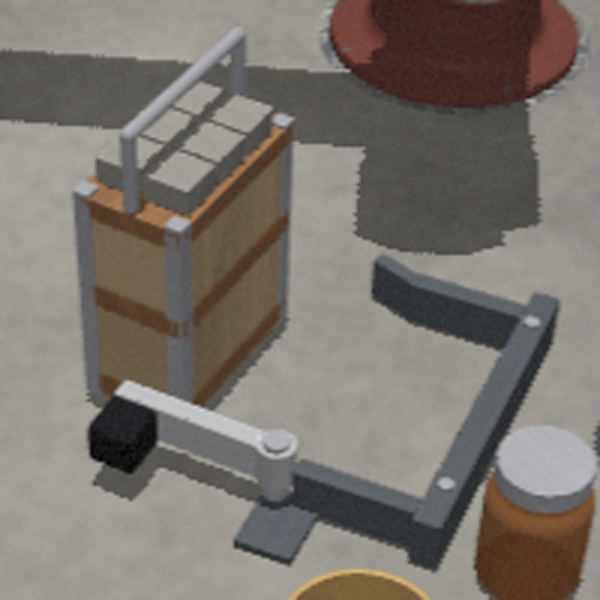

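View pics/z2.png

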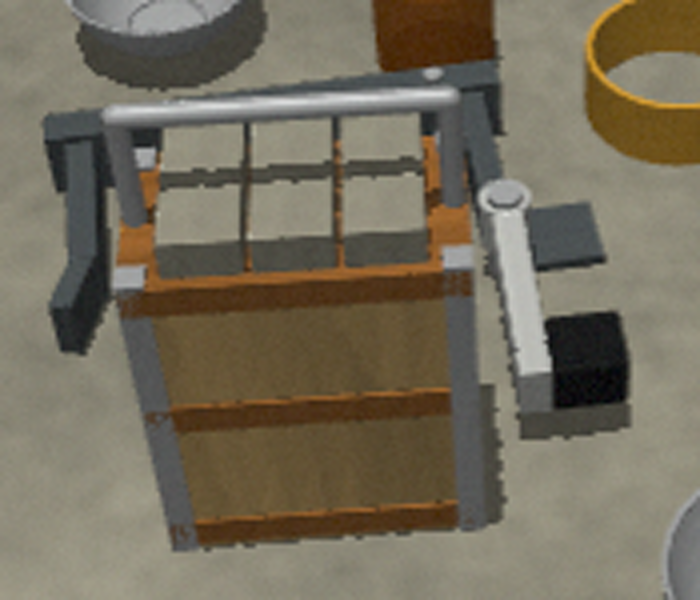

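```bash
cat > fit.py <<'E'
from h import *
from scipy.optimize import least_squares
def fit(obs,x0):
    def X(p,l):
        c,s=np.cos(p[2]),np.sin(p[2]);return np.array([p[0]+c*l[0]-s*l[1],p[1]+s*l[0]+c*l[1],l[2]])
    f=lambda p:np.concatenate([proj(n,X(p,np.array(l)/1000))[0]-px for n,l,px in obs])
    r=least_squares(f,x0,loss='soft_l1');return r.x,f(r.x).reshape(-1,2).round(1).tolist()
E
python3 - <<'E'
from fit import *
S=lambda u,v:np.array([240+u/3,80+v/3]); D=lambda u,v:np.array([170+u/4,190+v/4])
dock=[("scene",(-120,20,40),S(557,298)),("scene",(-120,0,40),S(533,293)),("scene",(120,0,40),S(412,520)),("scene",(120,20,40),S(440,527)),("scene",(120,20,0),S(433,567)),
("scene",(105,-98,54),S(278,440)),("side",(-120,0,40),D(46,135)),("side",(-120,0,0),D(60,190)),("side",(120,0,40),D(499,90)),("side",(105,-98,54),D(505,192))]
print(fit(dock,[.458,.173,0]))
cr=[("scene",(70,-40,190),S(76,188)),("scene",(70,40,190),S(178,225)),("scene",(-70,40,190),S(293,122)),("scene",(70,-40,0),S(92,403)),
("side",(-70,-40,190),D(117,275)),("side",(70,-40,190),D(473,258)),("side",(-70,-40,0),D(176,550)),("side",(70,-40,0),D(486,527))]
print(fit(cr,[.464,-.03,0]))
for n,px in(("scene",(274.9,229.9)),("side",(326.2,279.2))):print(onplane(n,*px,.035))
E
```

```text
(array([ 0.46097506,  0.17583988, -0.01012953]), [[0.8, 0.3], [-0.3, -0.7], [-1.0, -0.3], [-0.3, 0.8], [0.3, 1.7], [-1.2, -0.1], [-1.0, 0.1], [-1.1, 0.3], [0.3, -3.3], [-0.2, -1.2]])
(array([ 0.46209227, -0.03411851, -0.10296449]), [[-2.5, -6.3], [0.5, -4.9], [-0.3, -8.9], [-2.7, -3.5], [-1.7, -5.5], [1.2, -7.9], [0.3, -0.5], [0.9, -1.4]])
[ 0.60125892 -0.0257953   0.035     ]
[ 0.60237577 -0.02705593  0.035     ]
```

```bash
python3 - <<'E'
from fit import *
S=lambda u,v:np.array([240+u/3,80+v/3]); D=lambda u,v:np.array([170+u/4,190+v/4])
for h in (165,170,175,180,190):
    cr=[("scene",(70,-40,h),S(76,188)),("scene",(70,40,h),S(178,225)),("scene",(-70,40,h),S(293,122)),("scene",(70,-40,0),S(92,403)),
    ("side",(-70,-40,h),D(117,275)),("side",(70,-40,h),D(473,258)),("side",(-70,-40,0),D(176,550)),("side",(70,-40,0),D(486,527))]
    print(h,fit(cr,[.464,-.03,0]))
print(onplane("side",*D(176,550),0),onplane("side",*D(486,527),0))
# overlay
x,y,t=0.461,.1758,-.0101
ims={n:cv2.imread(f'pics/{n}0.png') for n in P}
def W(p,l):
    c,s=np.cos(p[2]),np.sin(p[2]);return [p[0]+c*l[0]-s*l[1],p[1]+s*l[0]+c*l[1],l[2]]
for n in P:
    for l in [(-.12,0,.04),(.12,0,.04),(-.095,0,.035),(-.095,-.085,.035),(.095,0,.035),(.095,-.085,.035),(.105,-.098,.054),(0,0,0)]:
        q=proj(n,W((x,y,t),l))[0];cv2.circle(ims[n],tuple(int(v*8) for v in q),8,(0,0,255),-1,cv2.LINE_AA,3)
a=np.hstack([cv2.resize(ims['scene'][80:280,240:440],(400,400)),cv2.resize(ims['side'][190:340,170:320],(400,400))]);cv2.imwrite('pics/ov.png',a)
E
```

```text
165 (array([ 0.45987344, -0.03274253, -0.0909251 ]), [[-0.3, 4.3], [2.4, 5.5], [0.1, 1.0], [-1.4, -3.7], [-0.4, 5.6], [0.3, 2.5], [-0.7, -0.5], [-0.2, -2.2]])
170 (array([ 0.46108658, -0.03247516, -0.11288508]), [[-1.1, 2.0], [1.3, 3.7], [0.5, -0.3], [-2.0, -3.8], [-0.6, 2.5], [0.5, 0.8], [-0.5, -1.4], [-0.0, -1.7]])
175 (array([ 0.46162747, -0.03337548, -0.11988904]), [[-1.9, -0.3], [0.3, 1.6], [0.2, -2.2], [-2.6, -3.9], [-0.9, 0.5], [0.7, -0.8], [-0.3, -1.3], [0.2, -1.1]])
180 (array([ 0.46175758, -0.03408154, -0.10701767]), [[-2.2, -2.2], [0.5, -0.6], [-0.3, -4.7], [-2.7, -3.7], [-1.0, -1.0], [1.1, -3.2], [0.1, -0.6], [0.6, -1.2]])
190 (array([ 0.46209227, -0.03411851, -0.10296449]), [[-2.5, -6.3], [0.5, -4.9], [-0.3, -8.9], [-2.7, -3.5], [-1.7, -5.5], [1.2, -7.9], [0.3, -0.5], [0.9, -1.4]])
[ 0.38768782 -0.06765866  0.        ] [ 0.5255266  -0.08376775  0.        ]
```

View pics/ov.png

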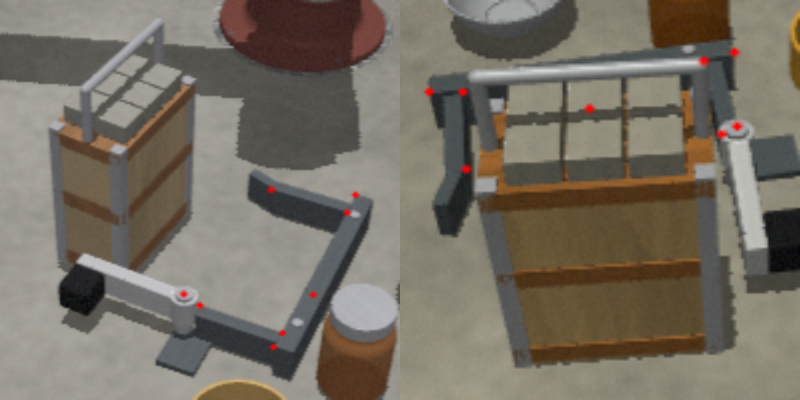

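```bash
cat > plan.py <<'E'
from h import *
DX,DY,TH=0.461,0.1758,-0.0101
def dw(x,y,z):
    c,s=np.cos(TH),np.sin(TH);return np.array([DX+c*x-s*y,DY+s*x+c*y,z])
def ori(lean,yaw,flip=1):
    # tool x: (0,sin,-cos) turned by yaw ; tool y = flip * x
    a=np.radians(lean);X=np.array([0,np.sin(a),-np.cos(a)]);Y=np.array([flip,0,0.]);M=np.c_[X,Y,np.cross(X,Y)]
    return R.from_euler('z',yaw)*R.from_matrix(M)
def delta(pos,rot):
    o=ctrl.get_obs();r=R.from_rotvec(o['tool_rot'])
    d=r.inv().apply(pos-o['tool_pos']);w=(r.inv()*rot).as_rotvec(degrees=True)
    print("pos",o['tool_pos'].round(4),"t",round(o['t'],2),"F",o['contact_force'].round(1))
    print("shift_mm",(d*1000).round(1),"turn",w.round(2)," shift in target frame mm",(rot.inv().apply(pos-o['tool_pos'])*1000).round(1))
    return o
E
python3 - <<'E'
from plan import *
o=delta(dw(0,-.40,.15),ori(40,TH,1));delta(dw(0,-.40,.15),ori(40,TH,-1))
print(R.from_rotvec(o['tool_rot']).as_matrix().round(2))
E
```

```text
pos [ 0.2734 -0.562   0.2313] t 1.2 F [-0.8  0.4 -0.2]
shift_mm [  81.3 -223.5 -312.8] turn [-60.77  35.76 -22.12]  shift in target frame mm [ 280.6  180.1 -207.9]
pos [ 0.2734 -0.562   0.2313] t 1.2 F [-0.8  0.4 -0.2]
shift_mm [  81.3 -223.5 -312.8] turn [111.01 -24.99 -40.4 ]  shift in target frame mm [ 280.6 -180.1  207.9]
[[ 0.    0.44 -0.9 ]
 [ 0.   -0.9  -0.44]
 [-1.    0.   -0.  ]]
```

```bash
python3 -m handwheel '[[0.0854,[0,-0.022,-0.031],[0,0,0]],[0.0854,[0,-0.022,-0.031],[0,0,0]],[0.0854,[0,-0.022,-0.031],[0,0,0]],[0.0854,[0,-0.022,-0.031],[0,0,0]],[0.0854,[0,-0.022,-0.031],[0,0,0]],[0.0854,[0,-0.022,-0.031],[0,0,0]],[0.0854,[0,-0.022,-0.031],[0,0,0]],[0.0854,[0,-0.022,-0.031],[0,0,0]],[0.0854,[0,-0.022,-0.031],[0,0,0]],[0.0854,[0,-0.022,-0.031],[0,0,0]]]'; python3 -m handwheel '[[0.0854,[0,0,0],[-5.5,3.2,-2]],[0.0854,[0,0,0],[-5.5,3.2,-2]],[0.0854,[0,0,0],[-5.5,3.2,-2]],[0.0854,[0,0,0],[-5.5,3.2,-2]],[0.0854,[0,0,0],[-5.5,3.2,-2]],[0.0854,[0,0,0],[-5.5,3.2,-2]],[0.0854,[0,0,0],[-5.5,3.2,-2]],[0.0854,[0,0,0],[-5.5,3.2,-2]],[0.0854,[0,0,0],[-5.5,3.2,-2]],[0.0854,[0,0,0],[-5.5,3.2,-2]]]'; python3 - <<'E'
from plan import *
o=delta(dw(0,-.36,.1),ori(40,TH,1));print(o['q'].round(2))
E
```

```text
t: 2.03
tool_pos: [0.4565, -0.2269, 0.2316]
tool_rot: [1.971, 0.453, -1.969]
contact_force: [0.8, -0.9, -0.5]
opening: 0.0854
t: 2.87
tool_pos: [0.4558, -0.229, 0.2316]
tool_rot: [1.757, 1.605, -0.923]
contact_force: [0.3, -0.1, -0.6]
opening: 0.0853
pos [ 0.4558 -0.229   0.2316] t 2.87 F [ 0.3 -0.1 -0.6]
shift_mm [132.5   1.2  42. ] turn [-5.6   3.57 -1.93]  shift in target frame mm [129.6   1.1  50.3]
[-0.85  0.02  1.74  0.45  1.84 -0.71]
```

```bash
python3 -m handwheel '[[0.0854,[0,0,0],[-5.6,3.57,-1.93]],[0.0854,[0.032,0,0.012],[0,0,0]],[0.0854,[0.032,0,0.012],[0,0,0]],[0.0854,[0.032,0.001,0.013],[0,0,0]],[0.0854,[0.033,0,0.013],[0,0,0]],[0.0854,[0,0,0],[0,0,0]],[0.0854,[0,0,0],[0,0,0]]]'; python3 - <<'E'
from plan import *
o=delta(dw(0,-.33,.018),ori(40,TH,1));print(o['q'].round(2))
for n in ["scene","side"]: cv2.imwrite(f"pics/{n}1.png",ctrl.get_image(n)[:,:,::-1])
a=np.hstack([cv2.resize(cv2.imread(f"pics/{n}1.png"),(400,300)) for n in P]);cv2.imwrite('pics/b1.png',a)
E
```

```text
t: 3.45
tool_pos: [0.4562, -0.183, 0.0992]
tool_rot: [1.715, 1.697, -0.805]
contact_force: [-0.5, -0.2, 0.3]
opening: 0.0855
pos [ 0.4562 -0.183   0.0992] t 3.45 F [-0.5 -0.2  0.3]
shift_mm [80.7  1.6 30.2] turn [-0.35 -0.07  0.14]  shift in target frame mm [80.7  1.2 30.1]
[-0.8   0.16  1.85  0.47  1.66 -0.87]
```

View pics/b1.png

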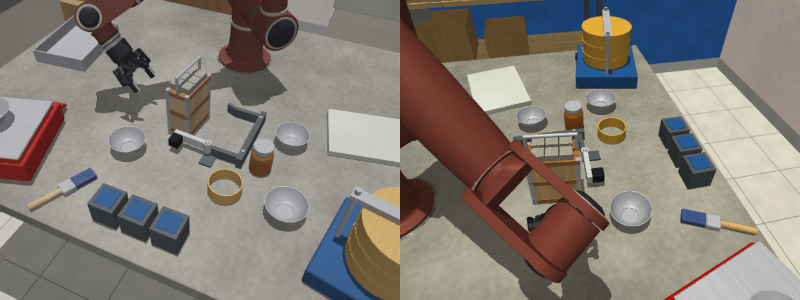

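```bash
python3 -m handwheel '[[0.0854,[0.027,0,0.010],[-0.3,0,0]],[0.0854,[0.027,0,0.010],[0,0,0]],[0.0854,[0.027,0.001,0.010],[0,0,0]],[0.0854,[0,0,0],[0,0,0]],[0.0854,[0,0,0],[0,0,0]]]'; python3 - <<'E'
from plan import *
o=delta(dw(0,-.285,.018),ori(40,TH,1));print(o['q'].round(2))
for n in ["scene","side"]: cv2.imwrite(f"pics/{n}2.png",ctrl.get_image(n)[:,:,::-1])
a=cv2.imread("pics/scene2.png")[60:300,140:460];cv2.imwrite('pics/b2.png',cv2.resize(a,(800,600)))
E
```

```text
t: 3.97
tool_pos: [0.4591, -0.1561, 0.0202]
tool_rot: [1.71, 1.692, -0.798]
contact_force: [0.7, -0.1, 0.1]
opening: 0.0856
pos [ 0.4591 -0.1561  0.0202] t 3.97 F [ 0.7 -0.1  0.1]
shift_mm [ 31.7  -1.4 -34.6] turn [ 0.07  0.14 -0.06]  shift in target frame mm [ 31.8  -1.5 -34.5]
[-0.76  0.25  1.9   0.49  1.51 -0.92]
```

View pics/b2.png

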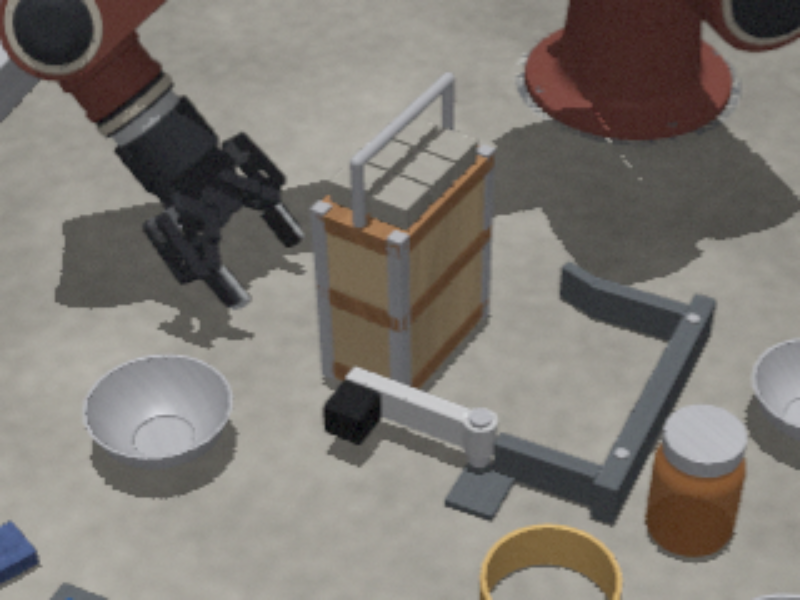

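```bash
python3 -m handwheel '[[0.0854,[0.0079,0,-0.0064],[0,0,0]],[0.0854,[0.0064,0,-0.0077],[0,0,0]],[0.0854,[0.0064,0,-0.0077],[0,0,0]],[0.0854,[0.0064,0,-0.0077],[0,0,0]],[0.0854,[0.0064,0,-0.0077],[0,0,0]],[0.0854,[0.0064,0,-0.0077],[0,0,0]],[0.0854,[0.0032,0,-0.0038],[0,0,0]],[0.0854,[0,0,0],[0,0,0]]]'; python3 - <<'E'
from plan import *
o=delta(dw(0,-.1,.018),ori(40,TH,1));print(o['q'].round(2))
E
```

```text
t: 4.73
tool_pos: [0.4587, -0.0888, 0.0168]
tool_rot: [1.709, 1.695, -0.799]
contact_force: [0.7, -0.1, -0.8]
opening: 0.0849
pos [ 0.4587 -0.0888  0.0168] t 4.73 F [ 0.7 -0.1 -0.8]
shift_mm [ 1.047e+02 -1.000e-01 -1.270e+02] turn [0.08 0.09 0.06]  shift in target frame mm [ 104.9   -0.3 -126.9]
[-0.67  0.18  1.99  0.53  1.46 -0.86]
```

```bash
python3 -m handwheel '[[0.0854,[0.0032,0,-0.0038],[0,0,0]],[0.0854,[0.0032,0,-0.0038],[0,0,0]],[0.0854,[0.0032,0,-0.0038],[0,0,0]],[0.0854,[0.0032,0,-0.0038],[0,0,0]],[0.0854,[0.0032,0,-0.0038],[0,0,0]],[0.0854,[0.0032,0,-0.0038],[0,0,0]],[0.0854,[0.0032,0,-0.0038],[0,0,0]],[0.0854,[0.0032,0,-0.0038],[0,0,0]]]' 60; python3 - <<'E'
from plan import *
o=delta(dw(0,-.1,.018),ori(40,TH,1))
for n in ["scene","side"]: cv2.imwrite(f"pics/{n}3.png",ctrl.get_image(n)[:,:,::-1])
a=cv2.imread("pics/scene3.png")[60:300,140:460];cv2.imwrite('pics/b3.png',cv2.resize(a,(800,600)))
print([ (n,ctrl.tip_of("crate",n)[:1]) for n in P])
E
```

```text
t: 5.4
tool_pos: [0.4605, -0.0522, 0.017]
tool_rot: [1.709, 1.688, -0.801]
contact_force: [1.3, -7.5, -0.3]
opening: 0.0855
pos [ 0.4605 -0.0522  0.017 ] t 5.4 F [ 1.3 -7.5 -0.3]
shift_mm [ 80.8  -1.9 -99.3] turn [ 0.06  0.39 -0.15]  shift in target frame mm [ 81.5  -1.8 -98.7]
[('scene', [{'centre': [201.3, 312.3], 'score': 0.67}]), ('side', [])]
```

View pics/b3.png

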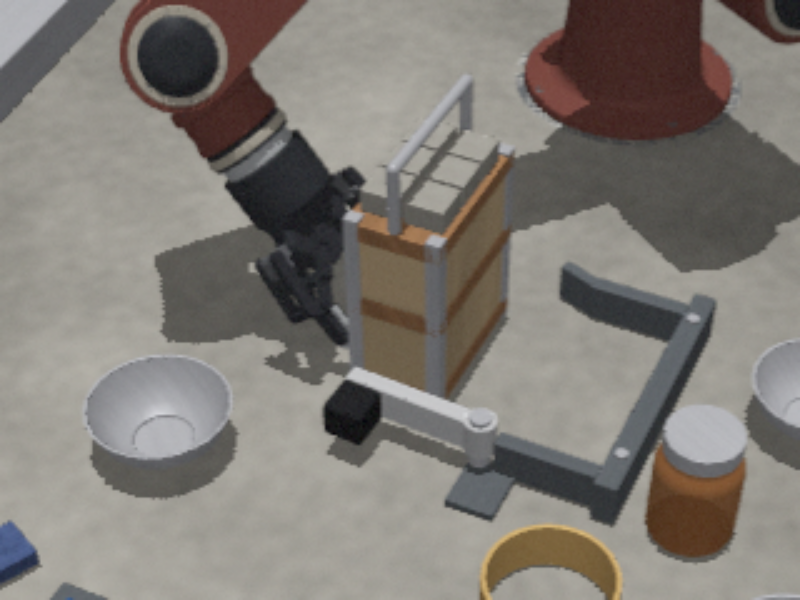

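```bash
python3 -m handwheel '[[0.0854,[0.0039,0,-0.0046],[0,0,0]],[0.0854,[0.0039,-0.0003,-0.0046],[0,0,0]],[0.0854,[0.0039,-0.0003,-0.0046],[0,0,0]],[0.0854,[0.0039,-0.0003,-0.0046],[0,0,0]],[0.0854,[0.0039,-0.0003,-0.0046],[0,0,0]],[0.0854,[0.0039,0,-0.0046],[0,0,0]],[0.0854,[0.0039,0,-0.0046],[0,0,0]],[0.0854,[0.0039,0,-0.0046],[0,0,0]],[0.0854,[0.0039,0,-0.0046],[0,0,0]]]'; python3 - <<'E'
from plan import *
o=delta(dw(0,-.1,.018),ori(40,TH,1))
for n in ["scene","side"]: cv2.imwrite(f"pics/{n}4.png",ctrl.get_image(n)[:,:,::-1])
a=cv2.imread("pics/scene4.png")[60:300,140:460];cv2.imwrite('pics/b4.png',cv2.resize(a,(800,600)))
print([ (n,ctrl.tip_of("crate",n)[:1]) for n in P])
E
```

```text
t: 6.35
tool_pos: [0.4598, 0.0024, 0.0169]
tool_rot: [1.709, 1.69, -0.8]
contact_force: [-0.6, -8.9, 2.4]
opening: 0.0853
pos [0.4598 0.0024 0.0169] t 6.35 F [-0.6 -8.9  2.4]
shift_mm [ 46.1  -0.5 -57.2] turn [ 0.07  0.29 -0.12]  shift in target frame mm [ 46.4  -0.5 -56.9]
[('scene', [{'centre': [207.2, 337.9], 'score': 0.6}]), ('side', [{'centre': [195.0, 211.4], 'score': 0.49}])]
```

View pics/b4.png

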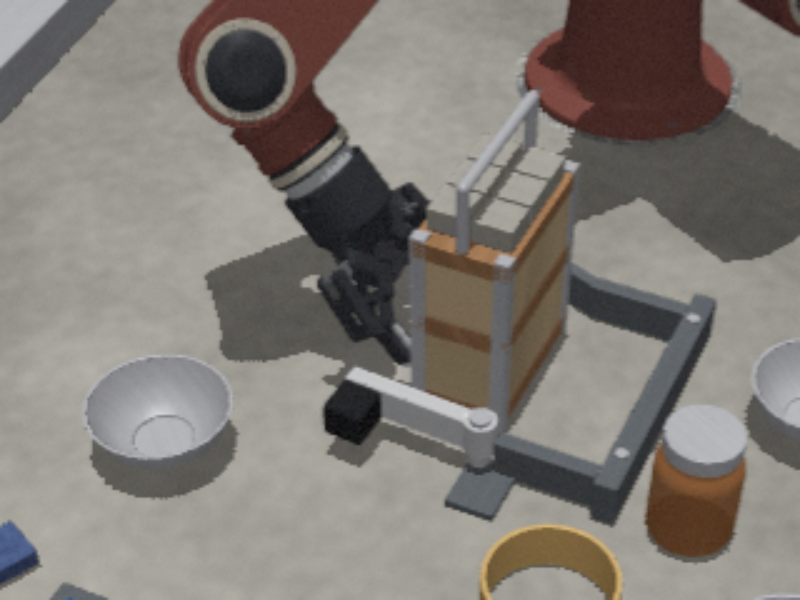

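View pics/side4.png

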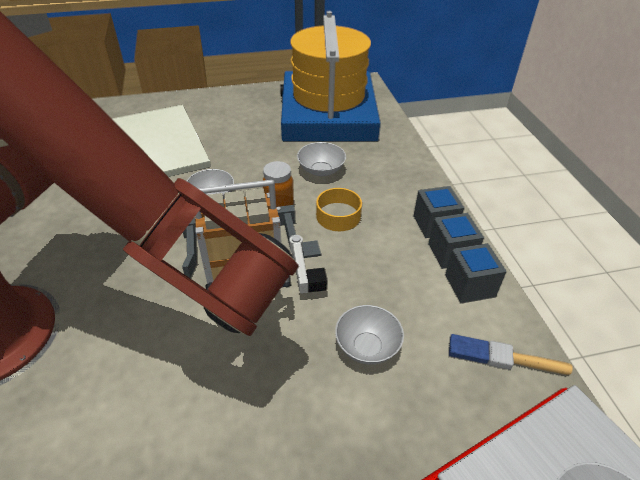

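```bash
python3 - <<'E'
from fit import *
from plan import dw
S=lambda u,v:np.array([140+u/2.5,60+v/2.5])
for h in(172,177,182):
    cr=[("scene",(70,-40,h),S(412,236)),("scene",(70,40,h),S(506,260)),("scene",(-70,40,h),S(578,168)),("side",(-70,-40,h),(195,219)),("side",(70,-40,h),(280,211))]
    x,r=fit(cr,[.46,.04,0]);print(h,x,r)
    c,s=np.cos(.0101),np.sin(.0101);d=x[:2]-[.461,.1758];print(c*d[0]-s*d[1],s*d[0]+c*d[1])
E
```

```text
172 [ 0.45703044  0.04523929 -0.05182671] [[-0.7, 0.6], [1.0, 4.1], [3.4, -0.0], [0.2, 9.9], [-0.5, 9.3]]
-0.0026507145733662236 -0.13059414164223562
177 [ 0.45996625  0.0493143  -0.08690534] [[-0.2, -0.9], [1.0, 3.5], [5.8, -0.1], [0.6, 4.9], [0.1, 6.3]]
0.00024378432358272283 -0.12648969245215372
182 [ 0.46203922  0.05173106 -0.11402324] [[-0.1, -2.7], [0.7, 2.4], [7.5, -0.7], [0.8, 0.8], [0.3, 3.7]]
0.0022922396434355346 -0.12405211803666248
```

```bash
python3 -m handwheel '[[0.0854,[0.0039,0,-0.0046],[0,0,0]],[0.0854,[0.0039,0,-0.0046],[0,0,0]],[0.0854,[0.0039,0,-0.0046],[0,0,0]],[0.0854,[0.0039,0,-0.0046],[0,0,0]],[0.0854,[0.0039,0,-0.0046],[0,0,0]],[0.0854,[0.0039,0,-0.0046],[0,0,0]],[0.0854,[0.0039,0,-0.0046],[0,0,0]],[0.0854,[0.0039,0,-0.0046],[0,0,0]],[0.0854,[0.0039,0,-0.0046],[0,0,0]],[0.0854,[0.0039,0,-0.0046],[0,0,0]]]'; python3 - <<'E'
from plan import *
o=delta(dw(0,-.08,.018),ori(40,TH,1));print(o['q'].round(2))
for n in ["scene","side"]: cv2.imwrite(f"pics/{n}5.png",ctrl.get_image(n)[:,:,::-1])
a=cv2.imread("pics/scene5.png")[60:300,140:460];cv2.imwrite('pics/b5.png',cv2.resize(a,(800,600)))
E
```

```text
t: 7.38
tool_pos: [0.4605, 0.0627, 0.0167]
tool_rot: [1.709, 1.69, -0.799]
contact_force: [-0.6, -10.3, 4.4]
opening: 0.0853
pos [0.4605 0.0627 0.0167] t 7.38 F [ -0.6 -10.3   4.4]
shift_mm [ 20.1  -0.7 -26.3] turn [ 0.08  0.26 -0.11]  shift in target frame mm [ 20.3  -0.7 -26.2]
[-0.41  0.06  2.13  0.66  1.32 -0.69]
```

View pics/b5.png

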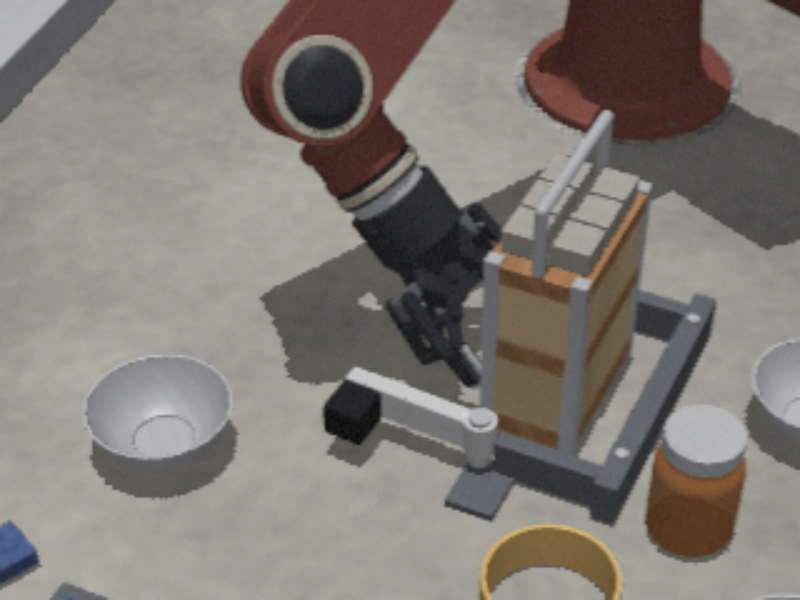

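```bash
python3 -m handwheel '[[0.0854,[0.0032,0,-0.0038],[0,0,0]],[0.0854,[0.0032,0,-0.0038],[0,0,0]],[0.0854,[0.0032,0,-0.0038],[0,0,0]],[0.0854,[0.0032,0,-0.0038],[0,0,0]],[0.0854,[0.0026,0,-0.0031],[0,0,0]]]'; python3 -m handwheel '[[0.0854,[0.0013,0,-0.0015],[0,0,0]],[0.0854,[0.0013,0,-0.0015],[0,0,0]],[0.0854,[0.0013,0,-0.0015],[0,0,0]]]';python3 -m handwheel '[[0.0854,[0.0013,0,-0.0015],[0,0,0]],[0.0854,[0.0013,0,-0.0015],[0,0,0]]]'
```

```text
t: 7.9
tool_pos: [0.4606, 0.0868, 0.0165]
tool_rot: [1.709, 1.69, -0.799]
contact_force: [0.0, -9.8, 4.7]
opening: 0.0853
t: 8.15
tool_pos: [0.4607, 0.0925, 0.0164]
tool_rot: [1.709, 1.69, -0.799]
contact_force: [-0.2, -10.3, 4.8]
opening: 0.0855
t: 8.32
tool_pos: [0.4608, 0.0964, 0.0164]
tool_rot: [1.709, 1.69, -0.799]
contact_force: [-0.4, -9.2, 5.4]
opening: 0.0854
```

```bash
python3 -m handwheel '[[0.0854,[0.0013,0,-0.0015],[0,0,0]],[0.0854,[0.0013,0,-0.0015],[0,0,0]]]';python3 -m handwheel '[[0.0854,[0.0007,0,-0.0008],[0,0,0]],[0.0854,[0.0007,0,-0.0008],[0,0,0]]]'; python3 - <<'E'
from plan import *
for n in ["scene","side"]: cv2.imwrite(f"pics/{n}6.png",ctrl.get_image(n)[:,:,::-1])
a=cv2.imread("pics/scene6.png")[60:300,140:460];cv2.imwrite('pics/b6.png',cv2.resize(a,(800,600)))
E
```

```text
t: 8.48
tool_pos: [0.461, 0.0982, 0.0163]
tool_rot: [1.704, 1.688, -0.802]
contact_force: [-10.3, -34.4, 16.9]
opening: 0.0855
t: 8.65
tool_pos: [0.4611, 0.0982, 0.0162]
tool_rot: [1.7, 1.686, -0.805]
contact_force: [-14.0, -42.6, 19.2]
opening: 0.0855
```

View pics/b6.png

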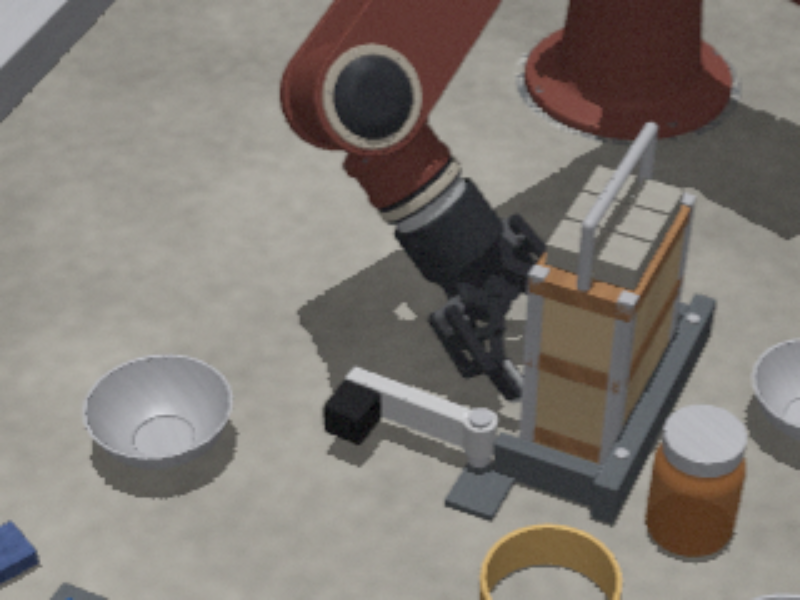

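```bash
python3 -m handwheel '[[0.0854,[0,0,0],[0,0,0]],[0.0854,[-0.0025,0,0.003],[0,0,0]],[0.0854,[-0.0032,0,0.0038],[0,0,0]],[0.0854,[-0.0064,0,0.0077],[0,0,0]],[0.0854,[-0.01,0,0.012],[0,0,0]],[0.0854,[-0.016,0,0.019],[0,0,0]],[0.0854,[-0.016,0,0.019],[0,0,0]],[0.0854,[-0.016,0,0.019],[0,0,0]],[0.0854,[-0.016,0,0.019],[0,0,0]],[0.0854,[-0.016,0,0.019],[0,0,0]]]'; python3 - <<'E'
from plan import *
for n in ["scene","side"]:
    cv2.imwrite(f"pics/{n}7.png",ctrl.get_image(n)[:,:,::-1])
    for t in ["crate","pad","dock"]: print(n,t,[(d['centre'],d['score'])for d in ctrl.tip_of(t,n)][:1])
cv2.imwrite('pics/b7.png',cv2.resize(cv2.imread("pics/scene7.png")[90:270,270:450],(600,600),interpolation=cv2.INTER_CUBIC))
E
```

```text
t: 9.58
tool_pos: [0.4572, -0.0553, 0.0155]
tool_rot: [1.711, 1.696, -0.799]
contact_force: [0.7, -0.0, 0.6]
opening: 0.0855
scene crate [([220.8, 379.9], 0.79)]
scene pad [([231.1, 278.9], 0.92)]
scene dock [([227.6, 396.9], 0.69)]
side crate [([243.7, 241.2], 0.85)]
side pad [([277.0, 325.4], 0.95)]
side dock [([275.2, 325.4], 0.51)]
```

View pics/b7.png

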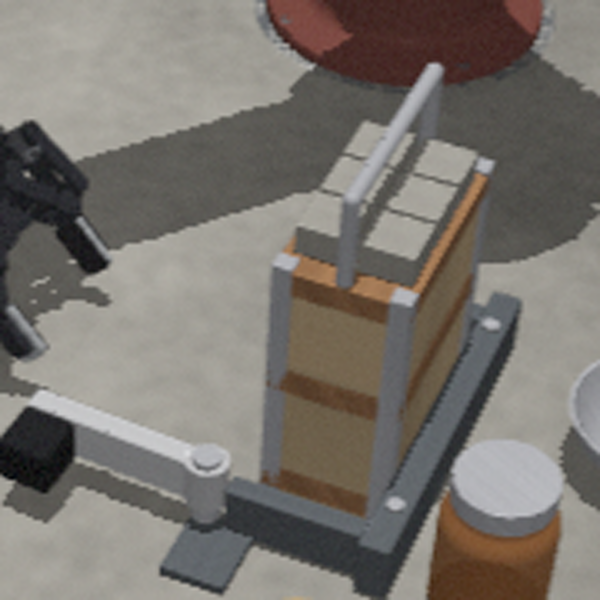

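View pics/side7.png

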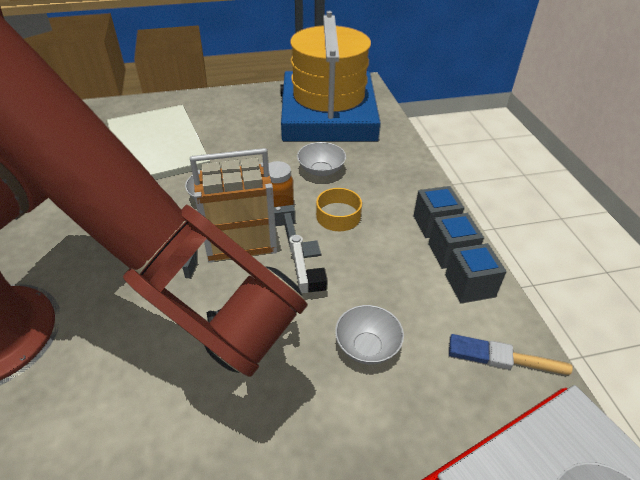

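```bash
python3 -m handwheel '[[0,[-0.024,0,-0.02],[0,0,0]],[0,[-0.024,0,-0.02],[0,0,0]],[0,[-0.024,0,-0.02],[0,0,0]],[0,[-0.024,0,-0.02],[0,0,0]],[0,[-0.024,0,-0.02],[0,0,0]],[0,[0,0,0],[0,0,0]],[0,[0,0,0],[0,0,0]]]'; python3 - <<'E'
from plan import *
print(tri((379.9,220.8),(241.2,243.7)),onplane("scene",379.9,220.8,0),onplane("side",241.2,243.7,0))
p=tri((278.9,231.1),(325.4,277));print(p,onplane("scene",278.9,231.1,.035),onplane("side",325.4,277,.035))
delta(np.array([.65,-.02,.15]),ori(25,TH,1))
E
```

```text
t: 10.57
tool_pos: [0.4591, -0.0549, 0.1742]
tool_rot: [1.708, 1.689, -0.797]
contact_force: [0.2, 0.6, -0.0]
opening: 0.0005
[ 0.45707424  0.13856032 -0.00265242] [0.45825498 0.13976008 0.        ] [0.45785202 0.1345727  0.        ]
[ 0.60138559 -0.01875063  0.03354917] [ 0.60094271 -0.01734586  0.035     ] [ 0.60214393 -0.02145089  0.035     ]
pos [ 0.4591 -0.0549  0.1742] t 10.57 F [ 0.2  0.6 -0. ]
shift_mm [ 42.6 190.5 -12.1] turn [  0.22 -14.72  -0.18]  shift in target frame mm [ 37.5 190.6 -23.2]
```

```bash
python3 -m handwheel '[[0,[0,0.019,0],[0,-5,0]],[0,[0,0.038,0],[0,-5,0]],[0,[0,0.038,0],[0,-4.7,0]],[0,[0,0.038,0],[0,0,0]],[0,[0,0.038,0],[0,0,0]],[0,[0.018,0.019,-0.012],[0,0,0]],[0,[0.019,0,-0.012],[0,0,0]],[0,[0,0,0],[0,0,0]]]'; python3 - <<'E'
from plan import *
o=delta(np.array([.65,-.018,.03]),ori(25,TH,1));print(o['q'].round(2))
for n in ["scene"]: cv2.imwrite(f"pics/{n}8.png",ctrl.get_image(n)[:,:,::-1])
cv2.imwrite('pics/b8.png',cv2.resize(cv2.imread("pics/scene8.png")[60:300,140:460],(800,600)))
E
```

```text
t: 11.23
tool_pos: [0.6463, -0.0153, 0.1434]
tool_rot: [1.53, 1.53, -0.977]
contact_force: [-0.7, 0.2, -0.9]
opening: 0.0002
pos [ 0.6463 -0.0153  0.1434] t 11.23 F [-0.7  0.2 -0.9]
shift_mm [101.3   4.6  51. ] turn [ 0.04 -0.36  0.53]  shift in target frame mm [101.7   3.7  50.3]
[-0.32  0.23  1.62  0.42  1.46 -0.39]
```

View pics/b8.png

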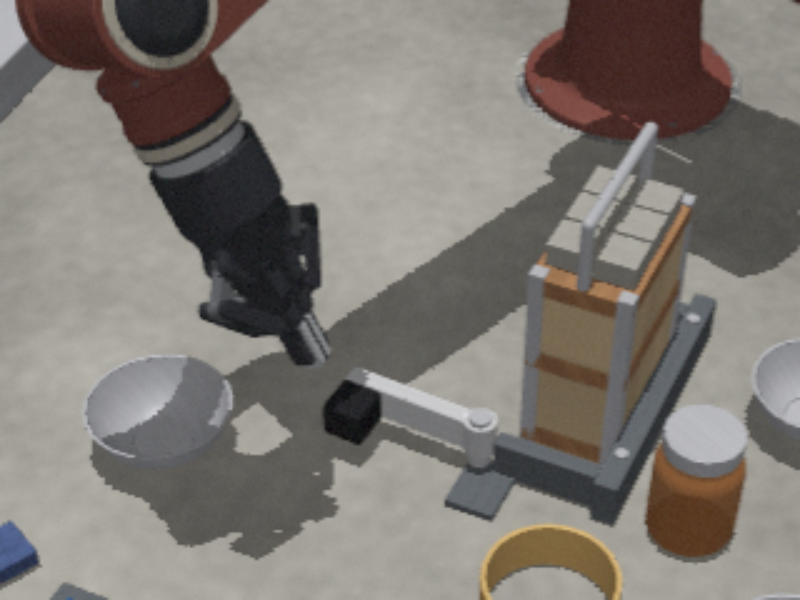

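```bash
python3 -m handwheel '[[0,[0.02,0,0.01],[0,0,0]],[0,[0.02,0.002,0.01],[0,0,0]],[0,[0.02,0.002,0.01],[0,0,0]],[0,[0.02,0,0.01],[0,0,0]],[0,[0.02,0,0.01],[0,0,0]],[0,[0,0,0],[0,0,0]],[0,[0,0,0],[0,0,0]]]'; python3 - <<'E'
from plan import *
o=delta(np.array([.62,-.018,.03]),ori(25,TH,1))
for n in ["scene"]: cv2.imwrite(f"pics/{n}9.png",ctrl.get_image(n)[:,:,::-1])
cv2.imwrite('pics/b9.png',cv2.resize(cv2.imread("pics/scene9.png")[60:300,140:460],(800,600)))
E
```

```text
t: 11.87
tool_pos: [0.6507, -0.0221, 0.0357]
tool_rot: [1.534, 1.522, -0.977]
contact_force: [-0.1, -0.6, 0.9]
opening: -0.0001
pos [ 0.6507 -0.0221  0.0357] t 11.87 F [-0.1 -0.6  0.9]
shift_mm [  6.8 -30.8  -0.9] turn [-0.1  -0.25  0.17]  shift in target frame mm [  6.7 -30.8  -1. ]
```

View pics/b9.png

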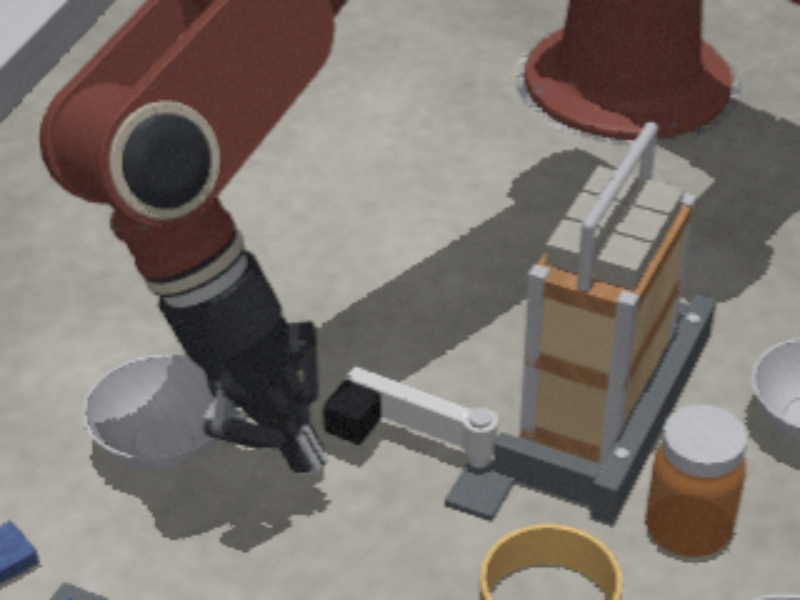

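```bash
python3 - <<'E'
from plan import *
o=ctrl.get_obs();cur=o['tool_pos'];rot=ori(25,TH,1)
H=dw(.105,-.098,0)[:2]
for a in np.append(np.radians([88,80,70,60,50,40,30,20,10,4,0]),-.03):
    ph=np.arctan2(-44,-98)+a+TH;P_=H+.1074*np.array([np.cos(ph),np.sin(ph)]);n=np.array([np.cos(-np.pi/2+a+TH),np.sin(-np.pi/2+a+TH)])
    T=np.r_[P_+n*(.013*abs(n[0])+.009*abs(n[1])),.030]
    print(np.degrees(a).round(),T.round(3),"d mm",(rot.inv().apply(T-cur)*1000).round(1));cur=T
E
```

```text
88.0 [ 0.618 -0.024  0.03 ] d mm [  6.2 -34.3   4.7]
80.0 [ 0.604 -0.03   0.03 ] d mm [ -2.8 -13.4   6.1]
70.0 [ 0.586 -0.036  0.03 ] d mm [ -2.4 -18.3   5.2]
60.0 [ 0.567 -0.038  0.03 ] d mm [ -1.  -19.5   2.2]
50.0 [ 0.547 -0.037  0.03 ] d mm [  0.5 -20.   -1.2]
40.0 [ 0.527 -0.031  0.03 ] d mm [  2.2 -19.8  -4.6]
30.0 [ 0.508 -0.022  0.03 ] d mm [  3.8 -18.7  -8.1]
20.0 [ 0.491 -0.009  0.03 ] d mm [  5.3 -16.9 -11.3]
10.0 [0.477 0.006 0.03 ] d mm [  6.6 -14.3 -14.2]
4.0 [0.47  0.017 0.03 ] d mm [ 4.5 -7.1 -9.7]
0.0 [0.466 0.025 0.03 ] d mm [ 3.1 -4.  -6.6]
-2.0 [0.465 0.027 0.03 ] d mm [ 1.1 -1.6 -2.3]
```

```bash
python3 -m handwheel '[[0,[0.003,-0.012,0.002],[0,0,0]],[0,[0.003,-0.012,0.002],[0,0,0]],[0,[0,-0.010,0.001],[0,0,0]],[0,[-0.0014,-0.0067,0.003],[0,0,0]],[0,[-0.0014,-0.0067,0.003],[0,0,0]],[0,[-0.0012,-0.009,0.0026],[0,0,0]],[0,[-0.0012,-0.009,0.0026],[0,0,0]],[0,[-0.0005,-0.01,0.0011],[0,0,0]],[0,[-0.0005,-0.01,0.0011],[0,0,0]]]'; python3 - <<'E'
from plan import *
o=delta(np.array([.567,-.038,.03]),ori(25,TH,1))
for n in ["scene"]: cv2.imwrite(f"pics/{n}10.png",ctrl.get_image(n)[:,:,::-1])
cv2.imwrite('pics/b10.png',cv2.resize(cv2.imread("pics/scene10.png")[60:300,140:460],(800,600)))
E
```

```text
t: 12.67
tool_pos: [0.5665, -0.0384, 0.0299]
tool_rot: [1.535, 1.517, -0.973]
contact_force: [0.6, 1.3, 0.2]
opening: -0.0004
pos [ 0.5665 -0.0384  0.0299] t 12.67 F [0.6 1.3 0.2]
shift_mm [ 0.1  0.5 -0.4] turn [ 0.02 -0.16 -0.08]  shift in target frame mm [ 0.1  0.5 -0.4]
```

View pics/b10.png

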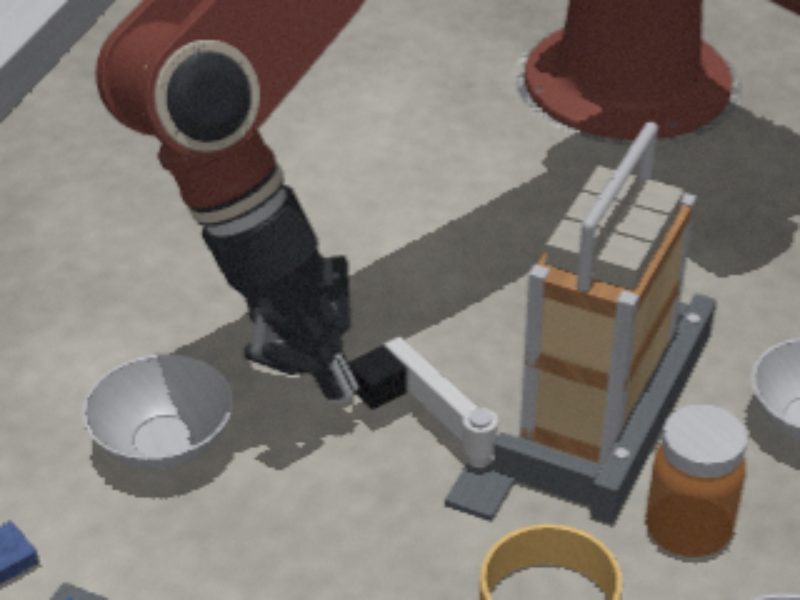

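Gate is turning and the fingers stay on the pad. I'll continue the arc.

```bash
python3 -m handwheel '[[0,[0.0003,-0.01,-0.0006],[0,0,0]],[0,[0.0003,-0.01,-0.0006],[0,0,0]],[0,[0.0011,-0.01,-0.0023],[0,0,0]],[0,[0.0011,-0.01,-0.0023],[0,0,0]],[0,[0.0019,-0.0093,-0.004],[0,0,0]],[0,[0.0019,-0.0093,-0.004],[0,0,0]],[0,[0.0027,-0.0085,-0.0057],[0,0,0]],[0,[0.0027,-0.0085,-0.0057],[0,0,0]]]'; python3 - <<'E'
from plan import *
o=delta(np.array([.477,.006,.03]),ori(25,TH,1))
for n in ["scene"]: cv2.imwrite(f"pics/{n}11.png",ctrl.get_image(n)[:,:,::-1])
cv2.imwrite('pics/b11.png',cv2.resize(cv2.imread("pics/scene11.png")[60:300,140:460],(800,600)))
E
```

```text
t: 13.38
tool_pos: [0.4909, -0.0088, 0.0294]
tool_rot: [1.534, 1.518, -0.973]
contact_force: [0.8, -0.4, -0.2]
opening: 0.0002
pos [ 0.4909 -0.0088  0.0294] t 13.38 F [ 0.8 -0.4 -0.2]
shift_mm [  5.7 -14.  -13.5] turn [ 0.02 -0.17 -0.04]  shift in target frame mm [  5.7 -14.  -13.5]
```

View pics/b11.png

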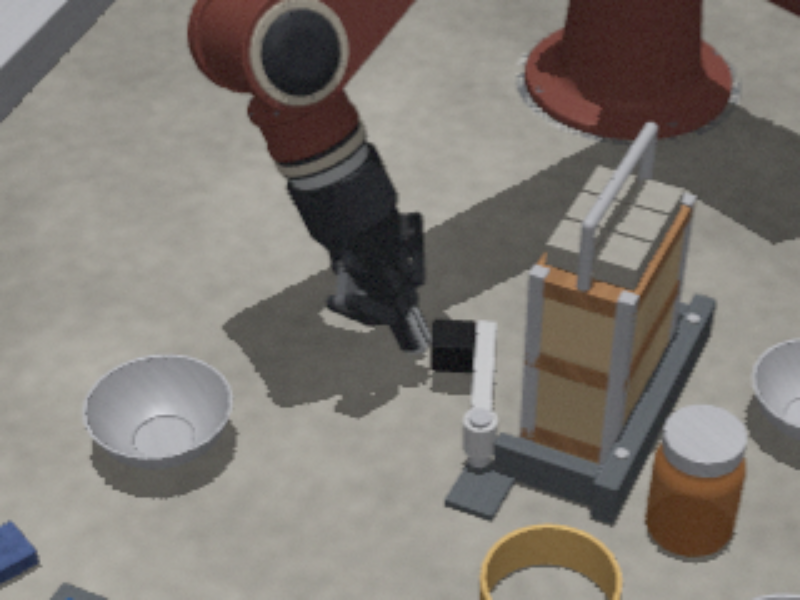

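```bash
python3 -m handwheel '[[0,[0.0029,-0.007,-0.0068],[0,0,0]],[0,[0.0029,-0.007,-0.0068],[0,0,0]],[0,[0.0022,-0.0035,-0.0048],[0,0,0]],[0,[0.0022,-0.0035,-0.0048],[0,0,0]]]'; python3 -m handwheel '[[0,[0.0016,-0.002,-0.0033],[0,0,0]],[0,[0.0016,-0.002,-0.0033],[0,0,0]]]'; python3 -m handwheel '[[0,[0.0008,0,-0.0018],[0,0,0]],[0,[0.0008,0,-0.0018],[0,0,0]]]'; python3 - <<'E'
from plan import *
o=delta(dw(.007,-.142,.03),ori(25,TH,1))
for n in ["scene"]: cv2.imwrite(f"pics/{n}12.png",ctrl.get_image(n)[:,:,::-1])
cv2.imwrite('pics/b12.png',cv2.resize(cv2.imread("pics/scene12.png")[60:300,140:460],(800,600)))
E
```

```text
t: 13.77
tool_pos: [0.4706, 0.0169, 0.0301]
tool_rot: [1.534, 1.518, -0.973]
contact_force: [0.1, -0.5, 0.0]
opening: -0.0
t: 13.93
tool_pos: [0.467, 0.024, 0.0301]
tool_rot: [1.534, 1.518, -0.973]
contact_force: [-0.5, -0.1, 0.7]
opening: 0.0002
t: 14.1
tool_pos: [0.4668, 0.0257, 0.03]
tool_rot: [1.528, 1.516, -0.976]
contact_force: [-5.5, -15.3, 5.5]
opening: 0.0005
pos [0.4668 0.0257 0.03  ] t 14.1 F [ -5.5 -15.3   5.5]
shift_mm [ 3.4 -0.3 -7.3] turn [0.12 0.15 0.07]  shift in target frame mm [ 3.4 -0.3 -7.3]
```

View pics/b12.png

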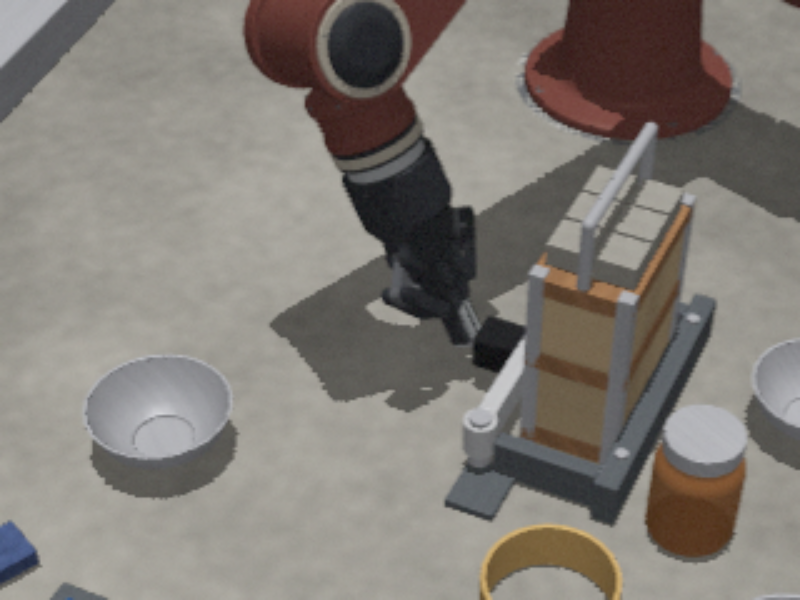

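```bash
python3 -m handwheel '[[0,[0,0,0],[0,0,0]],[0,[0,0,0],[0,0,0]],[0,[0,0,0],[0,0,0]],[0,[-0.0016,0,0.0034],[0,0,0]],[0,[-0.0042,0,0.009],[0,0,0]],[0,[-0.0084,0,0.018],[0,0,0]],[0,[-0.0126,0,0.027],[0,0,0]],[0,[-0.0126,0,0.027],[0,0,0]],[0,[0,0,0],[0,0,0]]]'; python3 - <<'E'
from plan import *
for n in ["scene","side"]:
    cv2.imwrite(f"pics/{n}13.png",ctrl.get_image(n)[:,:,::-1])
    for t in ["crate","pad"]: print(n,t,[(d['centre'],d['score'],onplane(n,d['centre'][1],d['centre'][0],.035*(t=="pad")).round(4))for d in ctrl.tip_of(t,n)][:1])
print(dw(.007,-.142,.035),dw(0,-.04,0))
cv2.imwrite('pics/b13.png',cv2.resize(cv2.imread("pics/scene13.png")[60:300,140:460],(800,600)))
E
```

```text
t: 14.9
tool_pos: [0.4674, -0.0699, 0.0303]
tool_rot: [1.537, 1.513, -0.975]
contact_force: [0.7, 0.4, 0.4]
opening: 0.0
scene crate [([218.8, 379.8], 0.87, array([0.4528, 0.1375, 0.    ]))]
scene pad [([195.3, 330.7], 0.74, array([0.4652, 0.0324, 0.035 ]))]
side crate [([241.2, 239.0], 0.88, array([0.4541, 0.143 , 0.    ]))]
side pad []
[0.46656547 0.03373654 0.035     ] [0.46059601 0.13580204 0.        ]
```

View pics/b13.png

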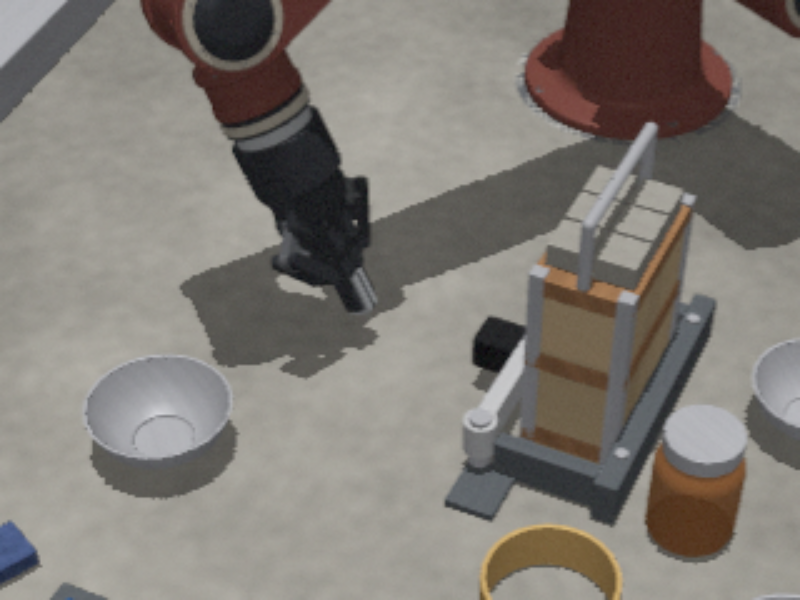

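View pics/side13.png

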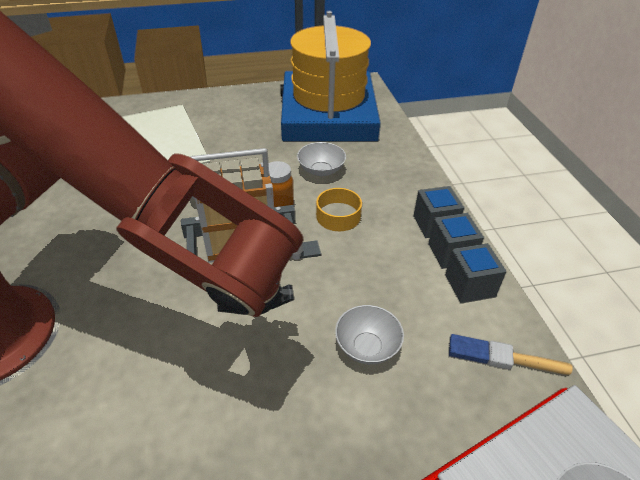

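```bash
python3 -c "
from station import ctrl
print(ctrl.finish_job())"
```

```text
the job is handed in; nothing more can be done
None
```

I pushed the crate into the dock against the end stop, swung the gate shut behind it, and handed the job in after about 15 s of the 61 s allowed. No verdict is reported, so what follows is from my own checks.

**What I did**
- **Crate:** I pushed it with the open fingers leaning about 40° towards it, low near its base. It slid upright and turned square as it went. The push met about 10 N while sliding and rose to about 43 N when the crate reached the end stop.
- **Gate:** With the fingers closed, I pushed the pad round its arc until it stopped with about 15 N. I then backed the fingers off.

**Last checks**
- **Crate position:** The last pictures put its origin about 1.5 mm (scene camera) and 7 mm (side camera) further in than the exact home position of y = -40 mm. Both are within the ±8–10 mm limits. The two cameras differ by about 5 mm, and the reading is also a few millimetres past where the crate could physically stand. I put that down to network error. The crate looks upright and flush with the stop.
- **Sideways position:** About 7 mm off the dock's centre line, against a limit of 40 mm.
- **Gate:** In the scene camera the pad is within about 2 mm of its shut position, roughly 0.02 rad. The side camera did not find the pad in the final picture because the arm was in the way.
- **Bystanders:** The bowls, sieve and jar look unmoved in the pictures. I did not measure them again.

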